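Make up two leatherwork kits

TASK

Make up the two kits on the leather bench. The green tray gets the cream thread, the wax tin and the brass setting die; the blue tray gets the black thread and the dark steel setting die. Each die must sit fully down in its tray's white collar, its lug in the collar's slot; the spools and the tin stand upright on the tray floor beside it, and the red spool, the mallet and the cup are to be left where they are.

Things in the scene. Friction and masses are not known exactly. Their poses are not given: they have to be found in the camera images.
- green_tray: Green kit tray, fixed, 140 (x) by 180 mm (y), within 20 deg of yaw 0. Floor top 4 mm, wall top 14 mm above its origin (underside centre, z up); walls 4 mm thick. White collar centred at x 0, y -48 mm: bore 48, outside 64 mm diameter, top 16 mm above origin; a 19 mm slot cuts its whole wall on the tray's +x side. A die seated in it stands on the tray floor. Floor from y -14 to +86 mm is clear.
- blue_tray: Blue kit tray, the same as the green one in all but colour: collar with 48 mm bore centred at x 0, y -48 mm, slot towards the tray's +x, floor top 4 mm above its origin (underside centre), clear floor from y -14 to +86 mm, x -66 to +66 mm.
- cream_spool: Spool of cream thread with red foot and tip. Stands upright, 68 mm tall: foot flange 44 mm diameter and 5 mm thick, then a round straight body of thread 32 mm diameter from 5 to 62 mm up (grip here), then a tip of 18 mm diameter. Origin: centre of the underside, z up along its axis. About 60 g.
- black_spool: Spool of black thread with white foot and tip. Stands upright, 68 mm tall: foot flange 44 mm diameter and 5 mm thick, then a round straight body of thread 32 mm diameter from 5 to 62 mm up (grip here), then a tip of 18 mm diameter. Origin: centre of the underside, z up along its axis. About 60 g.
- red_spool: Spool of red thread with black foot and tip; belongs to neither kit, to be left alone. Stands upright, 68 mm tall: foot flange 44 mm diameter and 5 mm thick, then a round straight body of thread 32 mm diameter from 5 to 62 mm up (grip here), then a tip of 18 mm diameter. Origin: centre of the underside, z up along its axis. About 60 g.
- brass_die: Brass (yellow) setting die for snaps, upright, 50 mm tall: round foot 40 mm diameter, 12 mm thick, with one key lug, 10 mm wide and as thick as the foot, reaching 32 mm from the axis along the die's +x; above the foot a square shank 22 x 22 mm, 12 to 50 mm up (grip here), faces square to its x and y. Origin: underside centre, x towards the lug, z up. About 270 g.
- steel_die: Dark steel (grey) setting die for snaps, upright, 50 mm tall: round foot 40 mm diameter, 12 mm thick, with one key lug, 10 mm wide and as thick as the foot, reaching 32 mm from the axis along the die's +x; above the foot a square shank 22 x 22 mm, 12 to 50 mm up (grip here), faces square to its x and y. Origin: underside centre, x towards the lug, z up. About 270 g.
- wax_tin: Closed round wax tin, aluminium with a yellow lid, standing flat: 32 mm tall, body 48 mm and lid (the top 12 mm) 49 mm diameter. Origin: centre of the underside, z up. About 80 g.
- mallet: Bystander: mallet lying on the bench, cream plastic head 48 mm diameter and 85 mm long, wooden handle 22 mm thick, 240 mm over all. Origin: on the bench below the handle's axis, 140 mm from the handle's end; x along the handle towards the head.
- cup: Bystander: white ceramic cup standing upright, 80 mm diameter, 100 mm tall. Origin: centre of the underside.
Not all that is in view belongs to the job. What is shaped like the cream_spool but purple is not meant.

How it is judged:
By the outcome, as a careful person would: the job done as asked, in the order asked, and still so for the second after the job is handed in, with the robot touching nothing.
It also fails if it takes over 115 s, if anything falls off the work surface, if the arm or the gripper's body presses on something with over 40 N, if the wrist force passes 120 N, or if a joint passes its speed limit or range.

ROBOT

A 6-joint arm with a two-finger parallel gripper is mounted at the origin on the work surface. World frame = base frame: x ahead of the robot, y to its left, z up, the work surface at z = 0. Lengths are in m, angles in rad, forces in N, time in s.
With the tool pointing down it reaches from about 0.35 to 0.85 m from the base axis. Payload 8.1 kg.
Tool frame: the origin (TCP) lies between the finger pads; the fingertips stand 14 mm ahead of it and the grasp point (between the pads) lies 5 mm behind it (robot.tcp_to_tips is the z of the fingertips in the tool frame, in m); z points along the fingers, y is the line along which they close (so a half turn about z gives the same grasp; the last joint's range is limited). The gripper opens to 93 mm and grips with 3 to 60 N. Pads are 15 mm wide; open, the fingers measure 128 mm over their backs; the gripper's body (75 mm by 188 mm) begins 65 mm behind the grasp point.
Start: joints at [-1.41, 0.13, 1.488, -0, 1.523, -0.085], TCP at [0.146, -0.582, 0.197] pointing down, gripper open.
Joint ranges: [-2.96, 2.96], [-0.89, 2.26], [0.02, 2.5], [-1.34, 4.48], [0, 2.73], [-2.66, 2.66]. Speed limits (rad/s): [2.39, 2.39, 2.79, 3.14, 3.14, 3.14].

INTERFACE

Orientations are given as a rotation vector (axis times angle).
In Python, from plant import sensors, read_camera, robot gives the robot as it stands.
- The arm moves only by the shell command python3 -m inch [FORCE], which reads ROWS from standard input. ROWS is a JSON list of rows, 1 to 20 of them, each written [opening, [dx, dy, dz], turn]: the finger opening in m, then dx, dy, dz in fractions of the full range, 1 being 1 m, then a turn about the tool's z in shares of 360 degrees (1.0 is 360 degrees); each row shifts and turns the commanded pose from where the row before left it, along the tool's axes as they then stand; what a row does not reach is not made up. A row lasts 1/10 s, in which the tool goes at most 0.05 m and 0.15 rad, less where a joint would pass 70% of its speed; a pose out of reach is approached as far as the arm can. The fingers move at their own pace and stop on an object; FORCE is the grip in N (left out, the last holds). Time passes only in rows, so rows that do not move let the fingers close. It prints the time, the measured TCP pose, the force, the opening and the grip force at its end. Input that does not fit is refused with a message, and nothing moves.
- sensors.read_state(): the state, without advancing time (a new reading comes with each control period).
- read_camera(name): name is "scene" or "top"; returns a dict with "image" (384x512x3 uint8, red, green, blue), "depth" (384x512 float32, m along the optical axis (not along the pixel's ray), 0 where there is no reading), "fx", "fy", "cx", "cy" (pixels), "R" (3x3) and "t" (3): a world point X has camera coordinates R X + t. Camera axes: x right, y down, z forward; pixel columns grow to the right and rows downward; lengths in m; the calibration is good to about 2 mm. A picture is of the moment at which its call begins.
- robot.close_job(): hands the job in; it is judged then, once.
The state is a dict: "t": time; "q": joint angles; "dq": joint speeds; "joint_torque": joint torques, N m; "tool_pos": TCP position; "orientation": TCP orientation; "force": force on the tool from outside, world axes, zero at the start; "wrist_torque": the same for the moment, N m; "opening": finger opening in m; "gripper_force": force on a finger pad.
Only numpy, scipy, OpenCV 4.12 (cv2) and the standard library are available. Lean on these libraries where they do the work, as an engineer would, in place of code of your own. Each camera call takes 0.05 s, during which the arm holds its last target. There are 200 camera calls.

## Working session

There is one attempt and no reset: what is moved stays moved. The work goes in short steps, Python scripts to look and compute and a shell command to move; the robot and the scene stay as the last step left them, time stands still between calls to the robot, and variables do not carry over. Pictures are saved under pics/ and viewed, at most 14 in all, crops included, and the job is handed in when it is done.

```bash
ls; mkdir -p pics; python3 - <<'E'
from plant import sensors, read_camera, robot
import cv2,numpy as np
for n in("scene","top"):
    c=read_camera(n); cv2.imwrite(f"pics/{n}0.png",cv2.cvtColor(c["image"],cv2.COLOR_RGB2BGR)); np.savez(f"{n}0.npz",**c)
    R,t=c["R"],c["t"]; print(n,c["fx"],c["cx"],c["cy"],-R.T@t,R.round(3).tolist(),(c["depth"]>0).mean())
s=sensors.read_state();print(s["tool_pos"],s["orientation"],s["opening"],s["t"],robot.tcp_to_tips)
E
```

```text
pics
scene 439.78431194579554 257.3772776500718 190.03121673861648 [ 1.12175725 -0.55049347  0.90920886] [[0.659, 0.752, 0.016], [0.549, -0.466, -0.694], [-0.514, 0.466, -0.72]] 0.9960886637369791
top 382.9082552526734 256.8005450211658 190.5013876614359 [0.30621716 0.01219517 1.08326328] [[0.021, -1.0, 0.011], [-0.98, -0.022, -0.197], [0.197, -0.007, -0.98]] 0.9959360758463541
[ 0.14592849 -0.58142622  0.1962962 ] [-3.11627692e+00 -3.84887252e-01  8.30635046e-05] 0.0929968559520998 0.1 0.014
```

View pics/scene0.png

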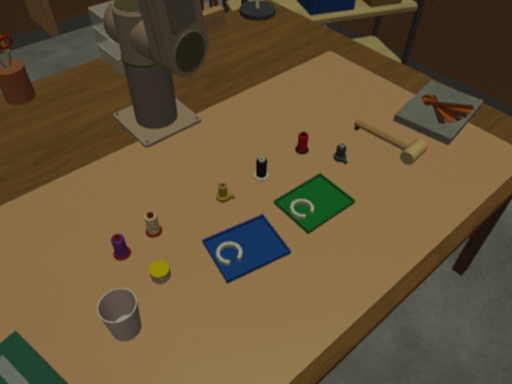

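View pics/top0.png

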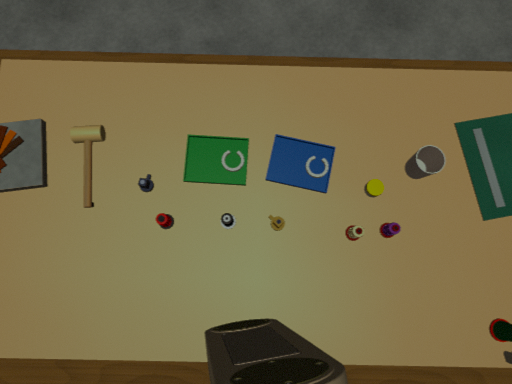

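```bash
cat > h.py <<'E'
import numpy as np,cv2
def cloud(c):
    d=c["depth"];v,u=np.indices(d.shape)
    P=np.stack([(u-c["cx"])/c["fx"]*d,(v-c["cy"])/c["fy"]*d,d],-1)
    W=(P-c["t"])@c["R"]; W[d==0]=np.nan; return W
def ray(c,u,v,z):
    r=c["R"].T@np.array([(u-c["cx"])/c["fx"],(v-c["cy"])/c["fy"],1.]);o=-c["R"].T@c["t"]
    return (o+r*(z-o[2])/r[2])
def tri(c1,p1,c2,p2):
    A=[];b=[]
    for c,p in((c1,p1),(c2,p2)):
        M=np.c_[c["R"],c["t"]]
        for k,(f,cc) in enumerate(((c["fx"],c["cx"]),(c["fy"],c["cy"]))):
            row=f*M[k]-(p[k]-cc)*M[2]; A.append(row[:3]);b.append(-row[3])
    return np.linalg.lstsq(np.array(A),np.array(b),rcond=None)[0]
def crop(c,u,v,w,h,s):
    i=cv2.cvtColor(c["image"],cv2.COLOR_RGB2BGR)[v:v+h,u:u+w];return cv2.resize(i,None,fx=s,fy=s,interpolation=cv2.INTER_CUBIC)
E
python3 - <<'E'
from h import *
T=dict(np.load("top0.npz"));S=dict(np.load("scene0.npz"))
cv2.imwrite("pics/cropT.png",crop(T,130,125,280,120,2.85))
cv2.imwrite("pics/cropS.png",crop(S,100,120,260,165,3))
seeds=dict(cream=(354,230),purple=(391,229),black=(228,219),brass=(277,223),steel=(146,183),red=(165,219),tin=(375,187),cup=(430,158))
WT,WS=cloud(T),cloud(S)
g=WT[60:300:20,20:380:40].reshape(-1,3);print("bench z top",np.nanmedian(WT[250:300,100:400,2]),"scene",np.nanmedian(WS[290:350,200:300,2]))
for n,(u,v) in seeds.items():
    p0=WT[v,u]
    for nm,W in(("T",WT),("S",WS)):
        near=(np.hypot(W[...,0]-p0[0],W[...,1]-p0[1])<.045)&(W[...,2]>.006)
        zt=np.nanpercentile(W[...,2][near],97); m=near&(W[...,2]>zt-.005)
        vv,uu=np.where(m); print(n,nm,"ztop %.4f"%zt,"xy",W[m].mean(0)[:2].round(4),"px",uu.mean().round(1),vv.mean().round(1),m.sum())
for n,h0,h1 in(("green",45,80),("blue",100,125)):
  for nm,c,W in(("T",T,WT),("S",S,WS)):
    hsv=cv2.cvtColor(c["image"],cv2.COLOR_RGB2HSV)
    m=((hsv[...,0]>h0)&(hsv[...,0]<h1)&(hsv[...,1]>120)&(np.hypot(W[...,0]-.55,W[...,1])<.33)&(W[...,0]>.35)).astype(np.uint8)
    m=cv2.morphologyEx(m,cv2.MORPH_OPEN,np.ones((3,3)))
    cs=cv2.findContours(m,0,2)[0];k=max(cs,key=cv2.contourArea);hull=cv2.convexHull(k)
    P=np.array([ray(c,*q[0],.014)[:2] for q in hull],np.float32)
    r=cv2.minAreaRect(P*1000);print(n,nm,"rect",r)
    hm=np.zeros_like(m);cv2.fillConvexPoly(hm,hull,1)
    w=(hm>0)&(hsv[...,1]<110)&(hsv[...,2]>90)
    vv,uu=np.where(w);Q=np.array([ray(c,a,b,.016)[:2] for a,b in zip(uu,vv)],np.float32)*1000
    print("  ring",cv2.minEnclosingCircle(Q),"mean",Q.mean(0),len(Q),"z",np.nanmedian(W[w][:,2]))
E
```

```text
bench z top 0.0003316593058044339 scene -0.00019922584075918325
cream T ztop 0.0699 xy [ 0.408  -0.2664] px 358.2 230.5 35
cream S ztop 0.0683 xy [ 0.4103 -0.2685] px 149.6 215.0 39
purple T ztop 0.0707 xy [ 0.4183 -0.3641] px 394.8 227.4 38
purple S ztop 0.0678 xy [ 0.42   -0.3658] px 116.7 237.6 52
black T ztop 0.0700 xy [0.434  0.0853] px 226.2 217.9 33
black S ztop 0.0682 xy [0.4357 0.0846] px 261.6 159.3 29
brass T ztop 0.0523 xy [ 0.4304 -0.0541] px 278.0 221.2 62
brass S ztop 0.0508 xy [ 0.433 -0.056] px 222.4 185.9 52
steel T ztop 0.0525 xy [0.5318 0.322 ] px 141.9 181.5 55
steel S ztop 0.0508 xy [0.5343 0.3192] px 341.3 146.7 41
red T ztop 0.0693 xy [0.4287 0.2596] px 160.5 218.5 45
red S ztop 0.0686 xy [0.4327 0.2579] px 303.5 134.0 26
tin T ztop 0.0357 xy [ 0.5352 -0.3266] px 374.8 186.9 162
tin S ztop 0.0341 xy [ 0.5381 -0.3283] px 159.0 268.7 265
cup T ztop 0.1009 xy [ 0.618  -0.4775] px 437.3 153.0 62
cup S ztop 0.1003 xy [ 0.6185 -0.4772] px 112.1 316.6 109
green T rect ((611.47265625, 124.86476135253906), (178.3895263671875, 140.63844299316406), 87.76879119873047)
  ring ((611.9931640625, 120.8320083618164), 97.70706939697266) mean [611.50543  79.43901] 222 z 0.014392965431715827
green S rect ((614.6680297851562, 122.08621215820312), (181.1803436279297, 140.82057189941406), 87.86278533935547)
  ring ((610.3551025390625, 77.15144348144531), 35.038639068603516) mean [606.38165  77.84784] 199 z 0.014477344268168366
blue T rect ((605.9470825195312, -119.5706787109375), (175.7734832763672, 139.22000122070312), 78.68404388427734)
  ring ((608.675048828125, -120.16095733642578), 106.86772155761719) mean [ 603.6855  -157.87236] 253 z 0.014328694687767566
blue S rect ((609.6627197265625, -121.94856262207031), (177.52244567871094, 139.82005310058594), 78.61156463623047)
  ring ((596.465576171875, -166.3803253173828), 34.95445251464844) mean [ 593.522   -165.02112] 259 z 0.014401675332951627
```

View pics/cropT.png

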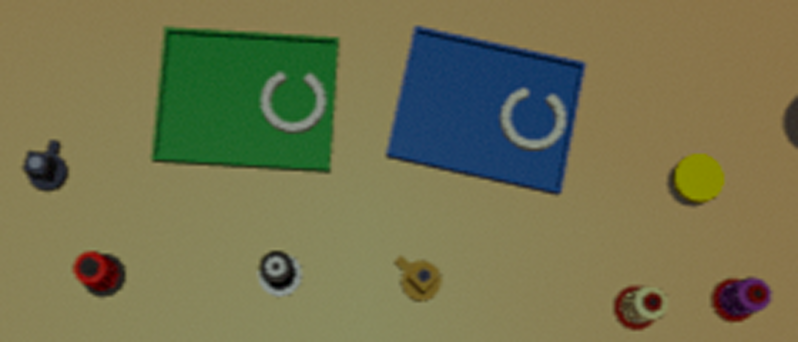

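View pics/cropS.png

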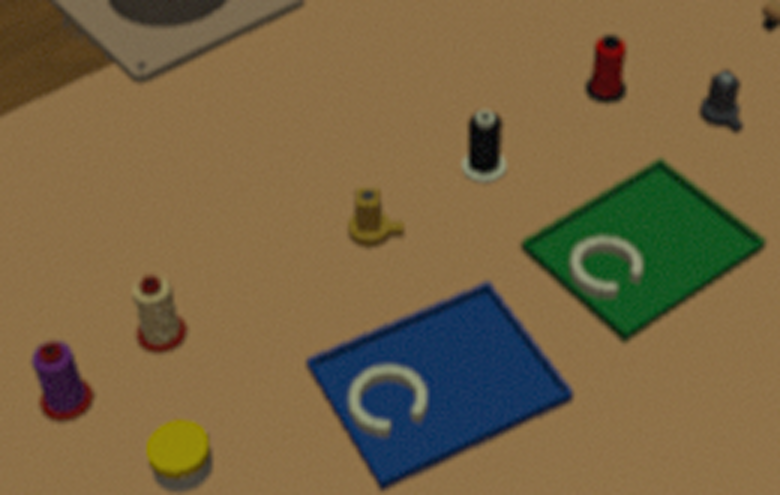

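Top view: cream spool at (354,232), with the only lookalike being purple at (390,229). Black is at (228,220), red at (165,220), brass at (277,223), steel at (146,183) and the tin at (375,188). The crops confirm the cream spool by its red foot and tip. The slots face up (+x) in both collars, at (232,160) and (317,167).

```bash
cat > die.py <<'E'
from h import *
def rings(c,W,G):
    hsv=cv2.cvtColor(c["image"],cv2.COLOR_RGB2HSV)
    for n,p in G.items():
        m=(np.hypot(W[...,0]-p[0],W[...,1]-p[1])<.045)&(hsv[...,1]<100)&(hsv[...,2]>80)&(W[...,2]<.03)&(W[...,2]>.006)
        vv,uu=np.where(m);Q=np.array([ray(c,a,b,.016)[:2] for a,b in zip(uu,vv)],np.float32)
        (cx,cy),r=cv2.minEnclosingCircle(Q);d=np.array([cx,cy])-Q.mean(0)
        print(n,"ring",round(cx,4),round(cy,4),"r",round(r,4),"slot deg",np.degrees(np.arctan2(d[1],d[0])).round(1))
def lug(W,c0,z0=.006,z1=.017):
    d=W[...,:2]-c0;r=np.hypot(d[...,0],d[...,1]);m=(W[...,2]>z0)&(W[...,2]<z1)&(r>.0235)&(r<.036)
    q=d[m];a=q.mean(0);return np.degrees(np.arctan2(a[1],a[0])).round(1),m.sum(),np.degrees(np.arctan2(q[:,1],q[:,0])).round(0)
if __name__=="__main__":
    for n in("top0","scene0"):
        c=dict(np.load(n+".npz"));W=cloud(c);print(n)
        rings(c,W,dict(green=(.611,.0765),blue=(.5975,-.167)))
        T=n[0]=="t"
        for k,c0 in(("brass",(.4304,-.0541) if T else(.433,-.056)),("steel",(.5318,.322)if T else(.5343,.3192))):
            f=(np.hypot(W[...,0]-c0[0],W[...,1]-c0[1])<.0235)&(W[...,2]>.005)&(W[...,2]<.017)
            print(k,*lug(W,np.array(c0)))
            d=W[...,:2]-c0;s=(W[...,2]>.046)&(np.hypot(d[...,0],d[...,1])<.02)
            print("  shank rect",cv2.minAreaRect((W[s][:,:2]*1000).astype(np.float32)))
E
python3 die.py
```

```text
top0
green ring 0.6103 0.0771 r 0.0336 slot deg -0.7
blue ring 0.5954 -0.1702 r 0.0378 slot deg -65.4
brass 48.0 13 [ 47.  43.  38.  52.  47.  43.  38.  56.  52.  46.  58. -65. 161.]
  shank rect ((429.75640869140625, -54.17089080810547), (21.157140731811523, 21.53524398803711), 46.60503387451172)
steel -9.8 13 [ -2.  -7. -13.  -2.  -7. -14. -18.   4.  -3. -11. -17. -18. -18.]
  shank rect ((531.7815551757812, 322.6308288574219), (21.975120544433594, 21.45819091796875), 81.4031753540039)
scene0
green ring 0.6139 0.0752 r 0.0373 slot deg 6.4
blue ring 0.6001 -0.1692 r 0.0358 slot deg -14.6
brass 49.9 12 [67. 62. 63. 49. 50. 49. 44. 46. 44. 44. 43. 38.]
  shank rect ((433.4830322265625, -55.97474670410156), (19.24613380432129, 25.219831466674805), 51.808677673339844)
steel -6.5 11 [ -7.   0. -15. -11.  -6.   1. -13. -11.  -2.   5. -14.]
  shank rect ((534.7862548828125, 319.12335205078125), (24.155488967895508, 20.795698165893555), 84.22146606445312)
```

```bash
cat > go.py <<'E'
import sys,numpy as np
from scipy.spatial.transform import Rotation as Ro
from plant import sensors
s=sensors.read_state();p=np.array(s["tool_pos"]);R=Ro.from_rotvec(s["orientation"]).as_matrix()
x,y,z,psi=map(float,sys.argv[1:5])
cur=np.degrees(np.arctan2(R[1,0],R[0,0]));tn=-np.radians((psi-cur+180)%360-180)
R2=R@Ro.from_euler("z",tn).as_matrix()
print("t",round(s["t"],1),"pos",p.round(4),"psi",cur.round(2),"turn %.3f"%tn,"then tool d",(R2.T@(np.array([x,y,z])-p)).round(4),"open",round(s["opening"],4),"F",np.round(s["force"],1))
E
python3 go.py .409 -.2675 .04 90
```

```text
t 0.1 pos [ 0.1459 -0.5814  0.1963] psi 14.08 turn -1.325 then tool d [0.3137 0.2631 0.1567] open 0.093 F [-0.3 -0.6 -0.6]
```

Units first: turns go in shares of 360 degrees. So -0.15 rad is -0.0239.

```bash
echo '[[0.093, [0, 0, 0], -0.0239], [0.093, [0, 0, 0], -0.0239], [0.093, [0, 0, 0], -0.0239], [0.093, [0, 0, 0], -0.0239], [0.093, [0, 0, 0], -0.0239], [0.093, [0, 0, 0], -0.0239], [0.093, [0, 0, 0], -0.0239], [0.093, [0, 0, 0], -0.0239], [0.093, [0, 0, 0], -0.0199]]' | python3 -m inch; echo '[[0.08, [0.03, 0.025, 0], 0], [0.08, [0.03, 0.025, 0], 0], [0.08, [0.03, 0.025, 0], 0], [0.08, [0.03, 0.025, 0], 0], [0.08, [0.03, 0.025, 0], 0], [0.08, [0.03, 0.025, 0], 0], [0.08, [0.03, 0.025, 0], 0], [0.08, [0.03, 0.025, 0], 0], [0.08, [0.03, 0.025, 0], 0], [0.08, [0.03, 0.025, 0], 0], [0.08, [0, 0, 0], 0], [0.08, [0, 0, 0], 0]]' | python3 -m inch;python3 go.py .409 -.2675 .04 90
```

```text
t: 1.0
tool_pos: [0.146, -0.5816, 0.1966]
orientation: [-2.214, -2.228, -0.001]
force: [0.2, 0.5, 0.5]
opening: 0.093
gripper_force: 0.0
t: 2.2
tool_pos: [0.3961, -0.2814, 0.1969]
orientation: [-2.218, -2.224, 0.001]
force: [0.2, 0.6, -0.8]
opening: 0.08
gripper_force: 0.0
t 2.2 pos [ 0.3961 -0.2814  0.1969] psi 90.14 turn 0.002 then tool d [0.0139 0.013  0.1569] open 0.08 F [ 0.2  0.6 -0.8]
```

```bash
echo '[[0.07, [0.014, 0.013, 0.03], 0], [0.07, [0, 0, 0.04], 0], [0.07, [0, 0, 0.04], 0], [0.07, [0, 0, 0.03], 0], [0.07, [0, 0, 0.02], 0], [0.07, [0, 0, 0], 0]]' | python3 -m inch; echo '[[0.02, [0, 0, 0], 0], [0.02, [0, 0, 0], 0], [0.02, [0, 0, 0], 0], [0.02, [0, 0, 0], 0], [0.02, [0, 0, 0], 0], [0.02, [0, 0, 0], 0], [0.02, [0, 0, 0], 0], [0.02, [0, 0, -0.04], 0], [0.02, [0, 0, -0.04], 0], [0.02, [0, 0, -0.03], 0], [0.02, [0, 0, 0], 0]]' | python3 -m inch 15
cat > tray.py <<'E'
import sys,numpy as np
C={"g":(.611,.0758,-2.2),"b":(.598,-.168,-11.35)}  # collar centre, yaw
n,u,v=sys.argv[1],float(sys.argv[2]),float(sys.argv[3])+48
x,y,a=C[n];a=np.radians(a)
print(x+(u*np.cos(a)-v*np.sin(a))/1e3, y+(u*np.sin(a)+v*np.cos(a))/1e3)
E
python3 tray.py g -20 56;python3 tray.py g 22 15; python3 tray.py b 0 40; python3 go.py $(python3 tray.py g -20 56) .042 87.8
```

```text
t: 2.8
tool_pos: [0.4056, -0.2672, 0.0336]
orientation: [-2.219, -2.215, 0.002]
force: [0.2, 0.2, 0.4]
opening: 0.0701
gripper_force: 0.0
t: 3.9
tool_pos: [0.4116, -0.2699, 0.1525]
orientation: [2.215, 2.216, 0.001]
force: [0.3, -0.1, 0.2]
opening: 0.0311
gripper_force: 15.0
0.5950070738168897 0.180491099488455
0.6354022161335474 0.1379090319339437
0.6153185599177707 -0.08172099048798379
t 3.9 pos [ 0.4116 -0.2699  0.1525] psi 90.01 turn 0.039 then tool d [0.4577 0.1653 0.1093] open 0.0311 F [ 0.3 -0.1  0.2]
```

To row units: 0.039 rad is 0.0062.

```bash
echo '[[0.02, [0.04, 0.015, 0], 0.0062], [0.02, [0.04, 0.015, 0], 0], [0.02, [0.04, 0.015, 0], 0], [0.02, [0.04, 0.015, 0], 0], [0.02, [0.04, 0.015, 0], 0], [0.02, [0.04, 0.015, 0], 0], [0.02, [0.04, 0.015, 0], 0], [0.02, [0.04, 0.015, 0], 0], [0.02, [0.04, 0.015, 0], 0], [0.02, [0.04, 0.015, 0], 0], [0.02, [0.04, 0.015, 0], 0], [0.02, [0.018, 0, 0], 0], [0.02, [0, 0, 0], 0], [0.02, [0, 0, 0], 0]]' | python3 -m inch;for i in 1 2; do python3 go.py .595 .1805 .042 87.8;done
```

```text
t: 5.3
tool_pos: [0.5893, 0.1833, 0.1461]
orientation: [-2.263, -2.178, 0.003]
force: [0.4, -0.7, 0.1]
opening: 0.0308
gripper_force: 15.0
t 5.3 pos [0.5893 0.1833 0.1461] psi 87.81 turn 0.000 then tool d [-0.0025  0.006   0.1041] open 0.0308 F [ 0.4 -0.7  0.1]
t 5.3 pos [0.5893 0.1833 0.1461] psi 87.81 turn 0.000 then tool d [-0.0025  0.006   0.1041] open 0.0308 F [ 0.4 -0.7  0.1]
```

```bash
echo '[[0.02, [-0.002, 0.005, 0.03], 0], [0.02, [0, 0, 0.03], 0], [0.02, [0, 0, 0.02], 0], [0.02, [0, 0, 0.01], 0], [0.02, [0, 0, 0], 0], [0.02, [0, 0, 0], 0]]' | python3 -m inch;python3 go.py .595 .1805 .040 87.8;echo '[[0.02, [0, 0, 0.004], 0], [0.02, [0, 0, 0], 0], [0.02, [0, 0, 0], 0]]' | python3 -m inch;python3 go.py .595 .1805 .040 87.8
```

```text
t: 5.9
tool_pos: [0.5957, 0.181, 0.0584]
orientation: [2.265, 2.176, 0.001]
force: [-0.0, 0.3, -0.2]
opening: 0.0307
gripper_force: 15.0
t 5.9 pos [0.5957 0.181  0.0584] psi 87.72 turn -0.001 then tool d [-0.0006 -0.0007  0.0184] open 0.0307 F [-0.   0.3 -0.2]
t: 6.2
tool_pos: [0.5955, 0.1818, 0.0539]
orientation: [2.264, 2.178, 0.001]
force: [0.2, -0.2, 0.0]
opening: 0.0308
gripper_force: 15.0
t 6.2 pos [0.5955 0.1818 0.0539] psi 87.77 turn -0.000 then tool d [-0.0013 -0.0005  0.0139] open 0.0308 F [ 0.2 -0.2  0. ]
```

```bash
echo '[[0.02, [0, 0, 0.008], 0], [0.02, [0, 0, 0.003], 0], [0.02, [0, 0, 0], 0], [0.02, [0, 0, 0], 0]]' | python3 -m inch;echo '[[0.02, [0, 0, 0.002], 0], [0.02, [0, 0, 0], 0]]' | python3 -m inch;echo '[[0.02, [0, 0, 0.002], 0], [0.02, [0, 0, 0], 0]]' | python3 -m inch
```

```text
t: 6.6
tool_pos: [0.5948, 0.1816, 0.0417]
orientation: [-2.264, -2.178, 0.001]
force: [0.9, -0.0, -0.3]
opening: 0.0309
gripper_force: 15.0
t: 6.8
tool_pos: [0.5954, 0.1819, 0.0413]
orientation: [2.264, 2.178, 0.001]
force: [-4.1, -0.9, 8.5]
opening: 0.0305
gripper_force: 15.0
t: 7.0
tool_pos: [0.5964, 0.1821, 0.0408]
orientation: [2.263, 2.177, 0.004]
force: [-4.9, -0.4, 14.4]
opening: 0.0312
gripper_force: 15.1
```

```bash
echo '[[0.02, [0, 0, -0.002], 0], [0.05, [0, 0, 0], 0], [0.05, [0, 0, 0], 0], [0.05, [0, 0, 0], 0], [0.05, [0, 0, -0.03], 0], [0.05, [0, 0, -0.04], 0], [0.05, [0, 0, -0.04], 0], [0.06, [0, 0, 0], 0]]' | python3 -m inch;python3 go.py .5367 -.3275 .026 90
```

```text
t: 7.8
tool_pos: [0.5991, 0.1826, 0.1577]
orientation: [2.26, 2.174, 0.015]
force: [1.3, -0.8, 0.4]
opening: 0.0543
gripper_force: 0.0
t 7.8 pos [0.5991 0.1826 0.1577] psi 87.77 turn -0.039 then tool d [-0.5104 -0.0638  0.1298] open 0.0543 F [ 1.3 -0.8  0.4]
```

To row units: -0.039 rad is -0.0062.

```bash
echo '[[0.08, [-0.03, -0.005, 0], -0.0062], [0.08, [-0.04, -0.005, 0], 0], [0.08, [-0.04, -0.005, 0], 0], [0.08, [-0.04, -0.005, 0], 0], [0.08, [-0.04, -0.005, 0], 0], [0.08, [-0.04, -0.005, 0], 0], [0.08, [-0.04, -0.005, 0], 0], [0.08, [-0.04, -0.005, 0], 0], [0.08, [-0.04, -0.005, 0], 0], [0.08, [-0.04, -0.005, 0], 0], [0.08, [-0.04, -0.005, 0], 0], [0.08, [-0.04, -0.005, 0], 0], [0.08, [-0.03, -0.004, 0], 0], [0.08, [-0.01, 0, 0], 0], [0.08, [0, 0, 0.03], 0], [0.08, [0, 0, 0], 0], [0.08, [0, 0, 0], 0]]' | python3 -m inch;python3 go.py .5367 -.3275 .027 90; mkdir -p pics; cat > shot.py <<'E'
import sys
from plant import read_camera
from h import *
for n in("top","scene"):
    c=read_camera(n);np.savez(f"{n}_{sys.argv[1]}.npz",**c)
E
python3 shot.py a; python3 - <<'E'
from h import *
for n in("top","scene"):
    W=cloud(dict(np.load(n+"_a.npz")));p=(.595,.1805)
    m=(np.hypot(W[...,0]-p[0],W[...,1]-p[1])<.045)&(W[...,2]>.06)&(W[...,2]<.08);print(n,W[m].mean(0).round(4),np.nanmax(W[m][:,2]),m.sum())
E
```

```text
t: 9.5
tool_pos: [0.5293, -0.3267, 0.1191]
orientation: [-2.218, -2.22, 0.0]
force: [0.2, -0.2, -0.6]
opening: 0.0801
gripper_force: 0.0
t 9.5 pos [ 0.5293 -0.3267  0.1191] psi 90.04 turn 0.001 then tool d [-0.001   0.0076  0.0921] open 0.0801 F [ 0.2 -0.2 -0.6]
top [0.5925 0.1818 0.0673] 0.07569912281735983 103
scene [0.598  0.1775 0.067 ] 0.07438781599660771 83
```

```bash
echo '[[0.08, [0, 0.007, 0.03], 0], [0.08, [0, 0, 0.03], 0], [0.08, [0, 0, 0.02], 0], [0.08, [0, 0, 0.01], 0], [0.08, [0, 0, 0], 0], [0.08, [0, 0, 0], 0]]' | python3 -m inch;python3 go.py .5367 -.3275 .027 90
```

```text
t: 10.2
tool_pos: [0.5379, -0.3285, 0.0319]
orientation: [2.22, 2.22, 0.0]
force: [-0.3, 0.1, 0.4]
opening: 0.0801
gripper_force: 0.0
t 10.2 pos [ 0.5379 -0.3285  0.0319] psi 90.02 turn 0.000 then tool d [ 0.0011 -0.0012  0.0049] open 0.0801 F [-0.3  0.1  0.4]
```

```bash
echo '[[0.035, [0, 0, 0], 0], [0.035, [0, 0, 0], 0], [0.035, [0, 0, 0], 0], [0.035, [0, 0, 0], 0], [0.035, [0, 0, 0], 0], [0.035, [0, 0, 0], 0], [0.035, [0, 0, 0], 0]]' | python3 -m inch 15;echo '[[0.035, [0, 0, -0.03], 0], [0.035, [0, 0, -0.04], 0], [0.035, [0, 0, -0.04], 0], [0.035, [0, 0, 0], 0], [0.035, [0, 0, 0], 0]]' | python3 -m inch;python3 go.py .6354 .138 .031 87.8
```

```text
t: 10.9
tool_pos: [0.5369, -0.3281, 0.0302]
orientation: [-2.221, -2.221, 0.0]
force: [0.3, 0.8, -0.5]
opening: 0.0354
gripper_force: 0.0
t: 11.4
tool_pos: [0.5379, -0.3288, 0.142]
orientation: [2.219, 2.219, 0.001]
force: [0.5, 0.0, -0.2]
opening: 0.0352
gripper_force: 0.0
t 11.4 pos [ 0.5379 -0.3288  0.142 ] psi 90.0 turn 0.038 then tool d [0.4704 0.0792 0.1103] open 0.0352 F [ 0.5  0.  -0.2]
```

```bash
python3 shot.py b; python3 - <<'E'
from h import *
S=dict(np.load("scene_b.npz"));T=dict(np.load("top_b.npz"))
a=crop(S,70,180,200,160,2.4);b=crop(T,330,130,120,120,3.2)
cv2.imwrite("pics/b.png",np.hstack([a[:384],b[:384]])[:, :800])
E
```

```text
(no output)
```

View pics/b.png

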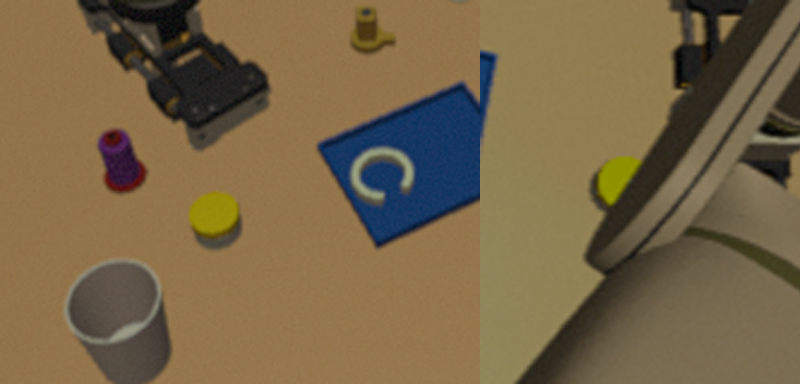

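```bash
python3 - <<'E'
from h import *
for k in("0","_b"):
  for n in("top","scene"):
    c=dict(np.load(n+k+".npz"));W=cloud(c);h=cv2.cvtColor(c["image"],cv2.COLOR_RGB2HSV)
    m=(h[...,0]>22)&(h[...,0]<35)&(h[...,1]>200)&(np.hypot(W[...,0]-.537,W[...,1]+.328)<.06)&(W[...,2]>.02)
    vv,uu=np.where(m);(a,b),r=cv2.minEnclosingCircle(np.stack([uu,vv],1).astype(np.float32));mm=m&(W[...,2]>np.nanmedian(W[m][:,2])-.004)
    print(k,n,m.sum(),uu.mean(),vv.mean(),W[mm].mean(0).round(4),np.percentile(W[m][:,2],[5,50,95]).round(4),ray(c,a,b,.032).round(4))
E
```

```text
0 top 234 374.61538461538464 187.05128205128204 [ 0.5355 -0.327   0.0319] [0.0279 0.0315 0.0355] [ 0.5352 -0.3264  0.032 ]
0 scene 292 158.7876712328767 269.1746575342466 [ 0.5382 -0.329   0.0315] [0.0283 0.0314 0.034 ] [ 0.5371 -0.329   0.032 ]
_b top 120 371.8333333333333 184.73333333333332 [ 0.541  -0.3183  0.0341] [0.0285 0.0318 0.0357] [ 0.5911 -0.3583  0.032 ]
_b scene 297 158.82491582491582 269.22895622895624 [ 0.5382 -0.3291  0.0315] [0.0281 0.0316 0.034 ] [ 0.5383 -0.3291  0.032 ]
```

```bash
python3 - <<'E'
from h import *
S=dict(np.load("scene_b.npz"))
for z in(.128,.142,.152,.17):
    for dx in (-.018,.018):
        p=S["R"]@np.array([.538+dx,-.329,z])+S["t"];print(z,dx,(S["fx"]*p[0]/p[2]+S["cx"]).round(1),(S["fy"]*p[1]/p[2]+S["cy"]).round(1))
W=cloud(S);g=cv2.cvtColor(S["image"],cv2.COLOR_RGB2GRAY)
for u,v in((152,240),(156,239),(160,236),(165,230),(178,222),(152,230),(140,215)):print(u,v,W[v,u].round(4))
E
python3 go.py .5375 -.328 .03 90
```

```text
0.128 -0.018 148.0 239.1
0.128 0.018 156.8 249.1
0.142 -0.018 147.0 235.2
0.142 0.018 155.8 245.2
0.152 -0.018 146.2 232.3
0.152 0.018 155.1 242.4
0.17 -0.018 144.8 227.1
0.17 0.018 153.8 237.2
152 240 [ 0.6222 -0.3597  0.252 ]
156 239 [ 0.6235 -0.3522  0.25  ]
160 236 [ 0.6256 -0.344   0.2544]
165 230 [ 0.6248 -0.3314  0.2612]
178 222 [ 0.6237 -0.3016  0.2604]
152 230 [ 0.6291 -0.3577  0.2866]
140 215 [ 0.5683 -0.3498  0.2682]
t 11.5 pos [ 0.5363 -0.3276  0.1388] psi 90.0 turn -0.000 then tool d [-0.0005  0.0014  0.1088] open 0.0347 F [ 0.4  0.6 -0.2]
```

To row units: -0.15 rad is -0.0239.

```bash
echo '[[0.09, [0, 0, 0], -0.0239], [0.09, [0, 0, 0], -0.0239], [0.09, [0, 0, 0], -0.0239], [0.09, [0, 0, 0], -0.0239], [0.09, [0, 0, 0], -0.0239], [0.09, [0, 0, 0], 0], [0.09, [0, 0, 0], 0]]' | python3 -m inch; python3 shot.py c; python3 - <<'E'
from h import *
S=dict(np.load("scene_c.npz"))
cv2.imwrite("pics/c.png",crop(S,80,130,160,150,4))
W=cloud(S);m=(np.hypot(W[...,0]-.537,W[...,1]+.328)<.1)&(W[...,2]>.08)
g=W[m];o=np.argsort(g[:,2])[:400:25];print(g[o].round(3))
E
```

```text
t: 12.2
tool_pos: [0.5362, -0.3276, 0.1387]
orientation: [-1.259, -2.876, -0.001]
force: [0.1, 0.6, -0.3]
opening: 0.0862
gripper_force: 0.0
[[ 0.578 -0.302  0.16 ]
 [ 0.509 -0.364  0.167]
 [ 0.505 -0.368  0.171]
 [ 0.506 -0.361  0.176]
 [ 0.499 -0.353  0.18 ]
 [ 0.583 -0.297  0.184]
 [ 0.501 -0.354  0.189]
 [ 0.51  -0.366  0.194]
 [ 0.504 -0.357  0.197]
 [ 0.505 -0.368  0.201]
 [ 0.507 -0.362  0.204]
 [ 0.5   -0.375  0.208]
 [ 0.508 -0.367  0.212]
 [ 0.505 -0.357  0.217]
 [ 0.504 -0.369  0.226]
 [ 0.609 -0.28   0.245]]
```

View pics/c.png

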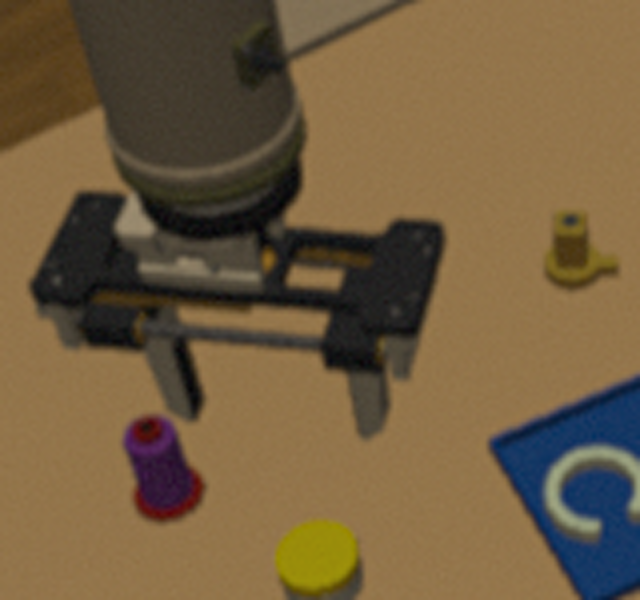

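```bash
cat > tips.py <<'E'
import sys
from h import *
from plant import sensors
S=dict(np.load(f"scene_{sys.argv[1]}.npz"));W=cloud(S);p=np.array(sensors.read_state()["tool_pos"])
h=cv2.cvtColor(S["image"],cv2.COLOR_RGB2HSV)
m=(np.hypot(W[...,0]-p[0],W[...,1]-p[1])<.08)&(W[...,2]>float(sys.argv[2]))&(h[...,1]<90)
z=np.sort(W[m][:,2]);print("lowest",z[[3,8,15,30]].round(4),"meas tips",(p[2]-.014).round(4))
E
python3 tips.py c .1
echo '[[0.09, [0, 0, 0.04], 0], [0.09, [0, 0, 0.04], 0], [0.09, [0, 0, 0.01], 0], [0.09, [0, 0, 0], 0], [0.09, [0, 0, 0], 0]]' | python3 -m inch; python3 shot.py d; python3 tips.py d .02
python3 - <<'E'
from h import *
S=dict(np.load("scene_d.npz"))
cv2.imwrite("pics/d.png",crop(S,100,190,120,110,5))
E
```

```text
lowest [0.1658 0.168  0.1704 0.1753] meas tips 0.1253
t: 12.8
tool_pos: [0.5378, -0.3287, 0.052]
orientation: [1.254, 2.879, -0.001]
force: [0.1, -0.0, 0.2]
opening: 0.09
gripper_force: 0.0
lowest [0.0813 0.0841 0.0876 0.092 ] meas tips 0.0391
```

View pics/d.png

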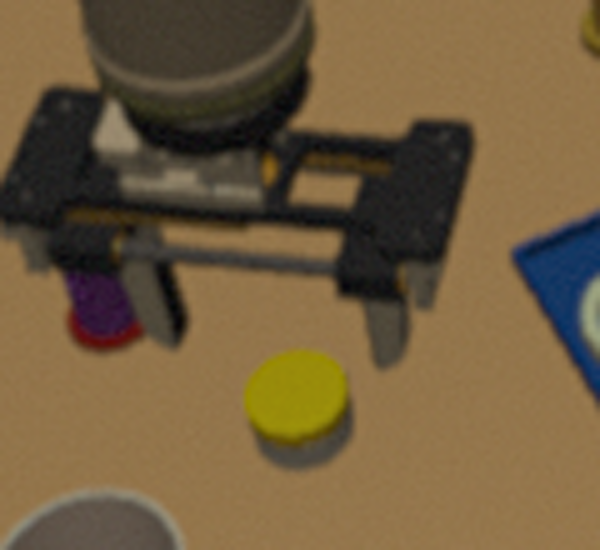

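To row units: 0.15 rad is 0.0239.

```bash
python3 - <<'E'
from h import *
S=dict(np.load("scene_d.npz"));W=cloud(S)
for z in(.07,.075,.08):
    a,b=ray(S,135,259,z),ray(S,177.6,263,z);print(z,a.round(4),b.round(4),((a+b)/2).round(4),np.hypot(*(a-b)[:2]).round(4))
for u,v in((135,257),(133,250),(177,261),(176,255)):print(W[v,u].round(4))
E
echo '[[0.09, [0, 0, 0], 0.0239], [0.09, [0, 0, 0], 0.0239], [0.09, [0, 0, 0], 0.0239], [0.09, [0, 0, 0], 0.0239], [0.09, [0, 0, 0.02], 0.0239], [0.09, [0, 0, 0], 0.008], [0.09, [0, 0, 0], 0], [0.09, [0, 0, 0], 0]]' | python3 -m inch;python3 go.py .5367 -.328 -.009 90
```

```text
0.07 [ 0.5055 -0.3653  0.07  ] [ 0.5779 -0.2976  0.07  ] [ 0.5417 -0.3315  0.07  ] 0.0991
0.075 [ 0.5092 -0.3664  0.075 ] [ 0.5812 -0.2992  0.075 ] [ 0.5452 -0.3328  0.075 ] 0.0985
0.08 [ 0.5128 -0.3675  0.08  ] [ 0.5844 -0.3007  0.08  ] [ 0.5486 -0.3341  0.08  ] 0.0979
[ 0.509  -0.365   0.0813]
[ 0.5096 -0.3648  0.1084]
[ 0.5847 -0.3013  0.0887]
[ 0.5841 -0.3005  0.1102]
t: 13.7
tool_pos: [0.5381, -0.3289, 0.0322]
orientation: [2.272, 2.165, 0.001]
force: [-0.7, 0.2, 1.0]
opening: 0.0899
gripper_force: 0.0
t 13.7 pos [ 0.5381 -0.3289  0.0322] psi 87.24 turn -0.048 then tool d [ 0.001  -0.0015  0.0412] open 0.0899 F [-0.7  0.2  1. ]
```

To row units: -0.048 rad is -0.0076.

```bash
echo '[[0.09, [0, 0, 0.02], -0.0076], [0.09, [0, 0, 0.01], 0], [0.09, [0, 0, 0], 0], [0.09, [0, 0, 0], 0]]' | python3 -m inch;echo '[[0.09, [0, 0, 0.004], 0], [0.09, [0, 0, 0], 0], [0.09, [0, 0, 0.003], 0], [0.09, [0, 0, 0], 0]]' | python3 -m inch;python3 shot.py e; python3 tips.py e .006
```

```text
t: 14.1
tool_pos: [0.537, -0.3281, 0.0005]
orientation: [-2.224, -2.219, 0.0]
force: [0.7, 0.4, -0.1]
opening: 0.0897
gripper_force: 0.0
t: 14.5
tool_pos: [0.5368, -0.328, -0.007]
orientation: [-2.223, -2.219, 0.0]
force: [-0.2, -0.1, 0.4]
opening: 0.0901
gripper_force: 0.0
lowest [0.0089 0.0123 0.0151 0.0307] meas tips -0.0208
```

```bash
echo '[[0.035, [0, 0, 0], 0], [0.035, [0, 0, 0], 0], [0.035, [0, 0, 0], 0], [0.035, [0, 0, 0], 0], [0.035, [0, 0, 0], 0], [0.035, [0, 0, 0], 0], [0.035, [0, 0, 0], 0]]' | python3 -m inch 15;echo '[[0.035, [0, 0, -0.02], 0], [0.035, [0, 0, -0.04], 0], [0.035, [0, 0, -0.04], 0], [0.035, [0, 0, 0], 0], [0.035, [0, 0, 0], 0]]' | python3 -m inch;python3 go.py .6354 .138 0 87.8
```

```text
t: 15.3
tool_pos: [0.5369, -0.3281, -0.0068]
orientation: [-2.224, -2.219, 0.0]
force: [-0.2, 0.1, 0.5]
opening: 0.0484
gripper_force: 15.0
t: 15.8
tool_pos: [0.5379, -0.3288, 0.0947]
orientation: [2.222, 2.217, 0.001]
force: [0.1, 0.3, -1.7]
opening: 0.0483
gripper_force: 15.0
t 15.8 pos [ 0.5379 -0.3288  0.0947] psi 89.88 turn 0.036 then tool d [0.4703 0.0793 0.0941] open 0.0483 F [ 0.1  0.3 -1.7]
```

To row units: 0.036 rad is 0.0057.

```bash
echo '[[0.035, [0.03, 0.005, 0], 0.0057], [0.035, [0.04, 0.007, 0], 0], [0.035, [0.04, 0.007, 0], 0], [0.035, [0.04, 0.007, 0], 0], [0.035, [0.04, 0.007, 0], 0], [0.035, [0.04, 0.007, 0], 0], [0.035, [0.04, 0.007, 0], 0], [0.035, [0.04, 0.007, 0], 0], [0.035, [0.04, 0.007, 0], 0], [0.035, [0.04, 0.007, 0], 0], [0.035, [0.04, 0.007, 0], 0], [0.035, [0.04, 0.004, 0], 0], [0.035, [0, 0, 0], 0], [0.035, [0, 0, 0], 0], [0.035, [0, 0, 0], 0]]' | python3 -m inch;python3 go.py .6354 .138 -.003 87.8
```

```text
t: 17.3
tool_pos: [0.6316, 0.1377, 0.0916]
orientation: [-2.263, -2.178, 0.004]
force: [0.1, -0.5, -0.7]
opening: 0.0484
gripper_force: 15.0
t 17.3 pos [0.6316 0.1377 0.0916] psi 87.8 turn -0.000 then tool d [0.0005 0.004  0.0946] open 0.0484 F [ 0.1 -0.5 -0.7]
```

```bash
echo '[[0.035, [0, 0.004, 0.03], 0], [0.035, [0, 0, 0.03], 0], [0.035, [0, 0, 0.02], 0], [0.035, [0, 0, 0.005], 0], [0.035, [0, 0, 0], 0], [0.035, [0, 0, 0], 0]]' | python3 -m inch;echo '[[0.035, [0, 0, 0.004], 0], [0.035, [0, 0, 0], 0], [0.035, [0, 0, 0], 0]]' | python3 -m inch;echo '[[0.035, [0, 0, 0.002], 0], [0.035, [0, 0, 0], 0]]' | python3 -m inch;python3 go.py .6354 .138 -.003 87.8
```

```text
t: 17.9
tool_pos: [0.6377, 0.138, 0.0097]
orientation: [2.263, 2.177, 0.002]
force: [1.3, 0.4, -1.1]
opening: 0.0485
gripper_force: 15.0
t: 18.2
tool_pos: [0.637, 0.1387, 0.0048]
orientation: [2.263, 2.179, 0.001]
force: [0.8, 0.4, -0.9]
opening: 0.0483
gripper_force: 15.0
t: 18.4
tool_pos: [0.6366, 0.1387, 0.0021]
orientation: [-2.263, -2.179, 0.0]
force: [0.5, 0.0, -1.1]
opening: 0.0485
gripper_force: 15.0
t 18.4 pos [0.6366 0.1387 0.0021] psi 87.83 turn 0.000 then tool d [-0.0007 -0.0011  0.0051] open 0.0485 F [ 0.5  0.  -1.1]
```

```bash
echo '[[0.035, [0, 0, 0.002], 0], [0.035, [0, 0, 0.002], 0], [0.035, [0, 0, 0], 0]]' | python3 -m inch;echo '[[0.035, [0, 0, 0.001], 0], [0.035, [0, 0, 0], 0]]' | python3 -m inch
```

```text
t: 18.7
tool_pos: [0.6363, 0.1386, -0.0023]
orientation: [-2.263, -2.179, 0.001]
force: [-0.3, 1.0, -0.5]
opening: 0.0481
gripper_force: 15.0
t: 18.9
tool_pos: [0.6367, 0.1386, -0.0027]
orientation: [2.263, 2.179, 0.0]
force: [0.2, -0.5, -0.4]
opening: 0.0486
gripper_force: 15.0
```

```bash
echo '[[0.035, [0, 0, 0.001], 0], [0.065, [0, 0, 0], 0], [0.065, [0, 0, 0], 0], [0.065, [0, 0, 0], 0], [0.065, [0, 0, -0.02], 0], [0.065, [0, 0, -0.04], 0], [0.065, [0, 0, -0.04], 0], [0.065, [0, 0, -0.03], 0], [0.05, [0, 0, 0], 0], [0.05, [0, 0, 0], 0]]' | python3 -m inch;python3 go.py .4317 -.055 0.1 137.5
```

```text
t: 19.9
tool_pos: [0.6374, 0.1387, 0.1272]
orientation: [2.262, 2.178, 0.003]
force: [0.4, -0.3, 0.4]
opening: 0.0538
gripper_force: 0.0
t 19.9 pos [0.6374 0.1387 0.1272] psi 87.82 turn -0.867 then tool d [ 0.0208 -0.2818  0.0267] open 0.0538 F [ 0.4 -0.3  0.4]
```

Units first: turns go in shares of 360 degrees. So -0.15 rad is -0.0239.

```bash
echo '[[0.05, [0, 0, 0], -0.0239], [0.05, [0, 0, 0], -0.0239], [0.05, [0, 0, 0], -0.0239], [0.05, [0, 0, 0], -0.0239], [0.05, [0, 0, 0], -0.0239], [0.05, [0, 0, 0], -0.0186], [0.05, [0.003, -0.03, 0], 0], [0.05, [0.003, -0.036, 0], 0], [0.05, [0.003, -0.036, 0], 0], [0.05, [0.003, -0.036, 0], 0], [0.05, [0.003, -0.036, 0], 0], [0.05, [0.003, -0.036, 0], 0], [0.05, [0.003, -0.036, 0], 0], [0.05, [0, -0.03, 0], 0], [0.05, [0, -0.006, 0], 0], [0.05, [0, 0, 0], 0], [0.05, [0, 0, 0], 0]]' | python3 -m inch;python3 go.py .4317 -.055 -.002 137.5;python3 shot.py f; python3 - <<'E'
from h import *
for n in("top","scene"):
    W=cloud(dict(np.load(n+"_f.npz")))
    for p in((.595,.1805),(.6354,.138)):
        m=(np.hypot(W[...,0]-p[0],W[...,1]-p[1])<.03)&(W[...,2]>.03);z=W[m][:,2]
        if m.sum(): zt=np.percentile(z,90);q=m&(W[...,2]>zt-.006);print(n,W[q].mean(0).round(4),zt.round(4),m.sum())
E
```

```text
t: 21.6
tool_pos: [0.4308, -0.0546, 0.1256]
orientation: [-1.139, -2.927, -0.001]
force: [-0.0, 0.5, -0.3]
opening: 0.0499
gripper_force: 0.0
t 21.6 pos [ 0.4308 -0.0546  0.1256] psi 137.49 turn -0.000 then tool d [-0.001   0.0003  0.1276] open 0.0499 F [-0.   0.5 -0.3]
top [0.5924 0.1827 0.0693] 0.0714 140
top [0.6356 0.1388 0.0359] 0.0381 224
scene [0.5973 0.1784 0.0682] 0.0702 173
scene [0.6392 0.1365 0.0353] 0.0373 194
```

```bash
echo '[[0.05, [-0.001, 0, 0.03], 0], [0.05, [0, 0, 0.04], 0], [0.05, [0, 0, 0.03], 0], [0.05, [0, 0, 0.015], 0], [0.05, [0, 0, 0], 0], [0.05, [0, 0, 0], 0]]' | python3 -m inch;echo '[[0.05, [0, 0, 0.006], 0], [0.05, [0, 0, 0.003], 0], [0.05, [0, 0, 0], 0], [0.05, [0, 0, 0], 0]]' | python3 -m inch;python3 shot.py g;python3 tips.py g .014;python3 go.py .4317 -.055 -.002 137.5
```

```text
t: 22.3
tool_pos: [0.4317, -0.0553, 0.0115]
orientation: [-1.137, -2.928, -0.0]
force: [0.1, -0.2, -0.1]
opening: 0.0498
gripper_force: 0.0
t: 22.7
tool_pos: [0.4317, -0.0559, 0.0026]
orientation: [1.139, 2.927, 0.0]
force: [-0.1, -0.5, 0.2]
opening: 0.0501
gripper_force: 0.0
lowest [0.0343 0.0356 0.0391 0.0471] meas tips -0.0114
t 22.8 pos [ 0.4317 -0.0559  0.0026] psi 137.49 turn -0.000 then tool d [0.0006 0.0007 0.0046] open 0.0501 F [ 0.9  0.9 -0.1]
```

```bash
echo '[[0.05, [0, 0, 0.004], 0], [0.05, [0, 0, 0], 0], [0.01, [0, 0, 0], 0], [0.01, [0, 0, 0], 0], [0.01, [0, 0, 0], 0], [0.01, [0, 0, 0], 0], [0.01, [0, 0, 0], 0], [0.01, [0, 0, 0], 0]]' | python3 -m inch 30;python3 go.py .4317 -.055 -.002 137.5;echo '[[0.01, [0, 0, -0.02], 0], [0.01, [0, 0, -0.04], 0], [0.01, [0, 0, -0.04], 0], [0.01, [0, 0, 0], 0], [0.01, [0, 0, 0], 0]]' | python3 -m inch;python3 shot.py i;python3 go.py .611 .0758 0 87.8; python3 - <<'E'
from h import *
S=dict(np.load("scene_i.npz"));cv2.imwrite("pics/i.png",crop(S,170,90,120,120,5))
E
```

```text
t: 23.6
tool_pos: [0.4315, -0.0558, -0.0017]
orientation: [1.139, 2.928, 0.0]
force: [-0.4, -0.2, 0.1]
opening: 0.0215
gripper_force: 30.0
t 23.6 pos [ 0.4315 -0.0558 -0.0017] psi 137.5 turn -0.000 then tool d [0.0004 0.0007 0.0003] open 0.0215 F [-0.4 -0.2  0.1]
t: 24.1
tool_pos: [0.4321, -0.056, 0.0989]
orientation: [1.138, 2.926, 0.0]
force: [-0.3, -0.8, -2.7]
opening: 0.0216
gripper_force: 30.0
t 24.2 pos [ 0.4302 -0.0555  0.0966] psi 137.5 turn 0.867 then tool d [0.1381 0.1758 0.0963] open 0.0219 F [-0.3 -0.4 -3.3]
```

View pics/i.png

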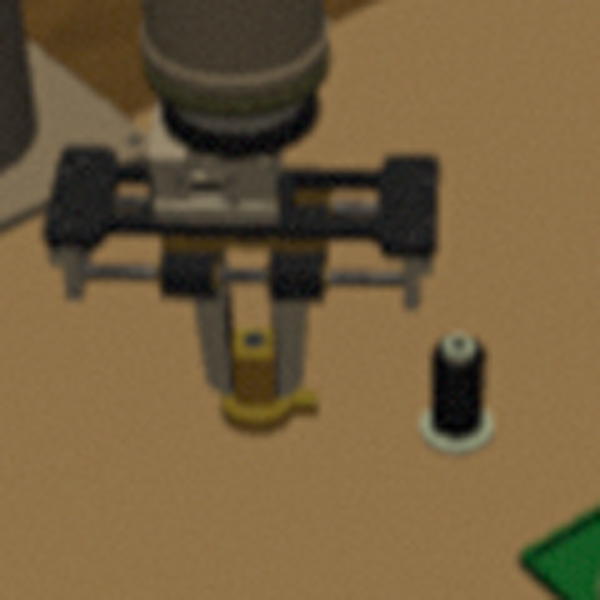

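To row units: 0.15 rad is 0.0239.

```bash
echo '[[0.01, [0, 0, 0], 0.0239], [0.01, [0, 0, 0], 0.0239], [0.01, [0, 0, 0], 0.0239], [0.01, [0, 0, 0], 0.0239], [0.01, [0, 0, 0], 0.0239], [0.01, [0, 0, 0], 0.0186], [0.01, [0.023, 0.029, 0], 0], [0.01, [0.023, 0.029, 0], 0], [0.01, [0.023, 0.029, 0], 0], [0.01, [0.023, 0.029, 0], 0], [0.01, [0.023, 0.029, 0], 0], [0.01, [0.023, 0.029, 0], 0], [0.01, [0, 0, 0], 0], [0.01, [0, 0, 0], 0], [0.01, [0, 0, 0], 0]]' | python3 -m inch;python3 go.py .611 .0758 .024 87.8
```

```text
t: 25.7
tool_pos: [0.6089, 0.075, 0.0965]
orientation: [-2.262, -2.177, 0.004]
force: [0.4, -0.6, -1.5]
opening: 0.0216
gripper_force: 30.0
t 25.7 pos [0.6089 0.075  0.0965] psi 87.82 turn 0.000 then tool d [0.0009 0.0023 0.0725] open 0.0216 F [ 0.4 -0.6 -1.5]
```

```bash
echo '[[0.01, [0.001, 0.002, 0.03], 0], [0.01, [0, 0, 0.03], 0], [0.01, [0, 0, 0.01], 0], [0.01, [0, 0, 0], 0], [0.01, [0, 0, 0], 0]]' | python3 -m inch;python3 go.py .611 .0758 .0023 87.8;python3 shot.py j; python3 - <<'E'
from h import *
S=dict(np.load("scene_j.npz"));T=dict(np.load("top_j.npz"))
cv2.imwrite("pics/j.png",np.hstack([crop(S,265,165,80,80,5),crop(T,195,125,80,80,5)]))
E
```

```text
t: 26.2
tool_pos: [0.6129, 0.0761, 0.0295]
orientation: [2.263, 2.178, 0.001]
force: [0.1, 0.1, -0.9]
opening: 0.0217
gripper_force: 30.0
t 26.2 pos [0.6129 0.0761 0.0295] psi 87.8 turn -0.000 then tool d [-0.0003 -0.002   0.0272] open 0.0217 F [ 0.1  0.1 -0.9]
```

View pics/j.png

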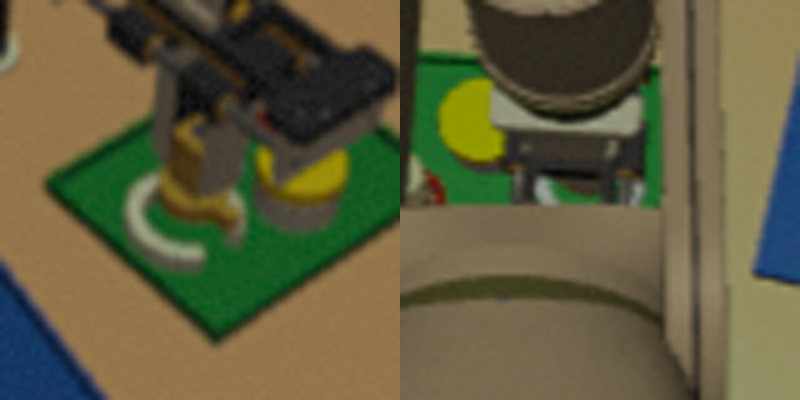

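```bash
echo '[[0.01, [0, -0.001, 0.008], 0], [0.01, [0, 0, 0.004], 0], [0.01, [0, 0, 0], 0], [0.01, [0, 0, 0], 0]]' | python3 -m inch;echo '[[0.01, [0, 0, 0.004], 0], [0.01, [0, 0, 0], 0], [0.01, [0, 0, 0], 0]]' | python3 -m inch;echo '[[0.01, [0, 0, 0.004], 0], [0.01, [0, 0, 0], 0]]' | python3 -m inch;python3 go.py .611 .0758 .0023 87.8
```

```text
t: 26.7
tool_pos: [0.6113, 0.0765, 0.016]
orientation: [-2.263, -2.179, 0.001]
force: [0.4, 0.1, -2.4]
opening: 0.022
gripper_force: 30.0
t: 27.0
tool_pos: [0.6114, 0.0765, 0.0121]
orientation: [-2.263, -2.179, 0.0]
force: [-0.3, -0.3, -2.5]
opening: 0.022
gripper_force: 30.0
t: 27.2
tool_pos: [0.6111, 0.0764, 0.0076]
orientation: [-2.263, -2.178, 0.001]
force: [-0.6, 0.6, -2.9]
opening: 0.0219
gripper_force: 30.0
t 27.2 pos [0.6111 0.0764 0.0076] psi 87.82 turn 0.000 then tool d [-0.0006 -0.0001  0.0053] open 0.0219 F [-0.6  0.6 -2.9]
```

```bash
echo '[[0.01, [0, 0, 0.003], 0], [0.01, [0, 0, 0.001], 0], [0.01, [0, 0, 0], 0]]' | python3 -m inch;echo '[[0.01, [0, 0, 0.001], 0], [0.01, [0, 0, 0], 0]]' | python3 -m inch;echo '[[0.01, [0, 0, 0.001], 0], [0.01, [0, 0, 0], 0]]' | python3 -m inch
```

```text
t: 27.5
tool_pos: [0.6113, 0.0764, 0.0039]
orientation: [-2.263, -2.178, 0.001]
force: [-0.6, 0.1, -1.6]
opening: 0.0217
gripper_force: 30.0
t: 27.7
tool_pos: [0.6115, 0.0765, 0.0032]
orientation: [-2.263, -2.179, 0.0]
force: [0.0, 0.6, -2.3]
opening: 0.0218
gripper_force: 30.0
t: 27.9
tool_pos: [0.6118, 0.0764, 0.0024]
orientation: [2.263, 2.179, 0.0]
force: [0.3, 0.3, -2.9]
opening: 0.0216
gripper_force: 30.0
```

Fully down to within about a millimetre. Release with one more step, lift, then go to the black spool.

```bash
echo '[[0.01, [0, 0, 0.001], 0], [0.01, [0, 0, 0], 0], [0.035, [0, 0, 0], 0], [0.035, [0, 0, 0], 0], [0.035, [0, 0, 0], 0], [0.035, [0, 0, -0.02], 0], [0.035, [0, 0, -0.04], 0], [0.035, [0, 0, -0.04], 0], [0.035, [0, 0, -0.03], 0], [0.06, [0, 0, 0], 0], [0.06, [0, 0, 0], 0]]' | python3 -m inch;python3 go.py .4349 .085 0.1 90
```

```text
t: 29.0
tool_pos: [0.6123, 0.0765, 0.1322]
orientation: [2.262, 2.178, 0.003]
force: [-0.9, -0.0, -0.1]
opening: 0.0464
gripper_force: 0.0
t 29.0 pos [0.6123 0.0765 0.1322] psi 87.82 turn -0.038 then tool d [ 0.0085 -0.1775  0.0318] open 0.0464 F [-0.9 -0.  -0.1]
```

To row units: -0.038 rad is -0.006.

```bash
echo '[[0.07, [0, -0.03, 0], -0.006], [0.07, [0.002, -0.036, 0], 0], [0.07, [0.002, -0.036, 0], 0], [0.07, [0.002, -0.036, 0], 0], [0.07, [0.002, -0.036, 0], 0], [0.07, [0, -0.004, 0.02], 0], [0.07, [0, 0, 0], 0], [0.07, [0, 0, 0], 0]]' | python3 -m inch;python3 go.py .4349 .085 .005 90; python3 shot.py k;python3 - <<'E'
from h import *
S=dict(np.load("scene_k.npz"));T=dict(np.load("top_k.npz"))
cv2.imwrite("pics/k.png",np.hstack([crop(S,265,150,80,80,5),crop(T,195,125,80,80,5)]))
E
```

```text
t: 29.8
tool_pos: [0.4327, 0.0855, 0.1101]
orientation: [-2.22, -2.22, 0.003]
force: [0.6, 0.8, 0.1]
opening: 0.07
gripper_force: 0.0
t 29.8 pos [0.4327 0.0855 0.1101] psi 90.0 turn -0.000 then tool d [-0.0005  0.0025  0.105 ] open 0.07 F [0.6 0.8 0.1]
```

View pics/k.png

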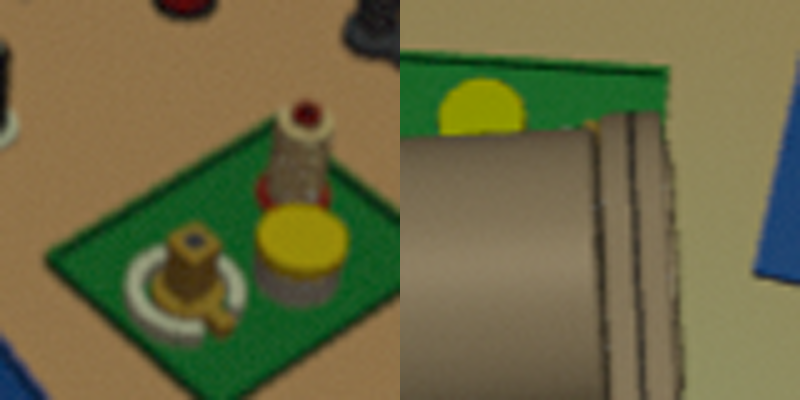

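Green kit is right: the die is in its collar with the lug in the slot, and the tin and cream spool are upright. Next is the black spool.

```bash
echo '[[0.07, [0, 0.001, 0.03], 0], [0.07, [0, 0, 0.04], 0], [0.07, [0, 0, 0.025], 0], [0.07, [0, 0, 0.01], 0], [0.07, [0, 0, 0], 0], [0.07, [0, 0, 0], 0]]' | python3 -m inch;echo '[[0.02, [0, 0, 0], 0], [0.02, [0, 0, 0], 0], [0.02, [0, 0, 0], 0], [0.02, [0, 0, 0], 0], [0.02, [0, 0, 0], 0], [0.02, [0, 0, 0], 0], [0.02, [0, 0, 0], 0]]' | python3 -m inch 15;echo '[[0.02, [0, 0, -0.03], 0], [0.02, [0, 0, -0.04], 0], [0.02, [0, 0, -0.04], 0], [0.02, [0, 0, 0], 0], [0.02, [0, 0, 0], 0]]' | python3 -m inch;python3 go.py $(python3 tray.py b 0 42) .005 78.65
```

```text
t: 30.5
tool_pos: [0.4359, 0.0856, 0.0075]
orientation: [2.221, 2.221, 0.002]
force: [0.3, 0.0, 0.9]
opening: 0.0698
gripper_force: 0.0
t: 31.2
tool_pos: [0.4347, 0.0856, 0.0064]
orientation: [2.221, 2.221, 0.0]
force: [-0.4, -0.9, 2.3]
opening: 0.0321
gripper_force: 15.0
t: 31.7
tool_pos: [0.4354, 0.0857, 0.117]
orientation: [2.22, 2.22, 0.003]
force: [-0.7, -1.0, -0.8]
opening: 0.0319
gripper_force: 15.0
t 31.7 pos [0.4354 0.0857 0.117 ] psi 90.0 turn 0.198 then tool d [-0.1268  0.2091  0.1124] open 0.0319 F [-0.7 -1.  -0.8]
```

To row units: 0.1 rad is 0.0159.

```bash
echo '[[0.02, [0, 0, 0], 0.0159], [0.02, [0, 0, 0], 0.0156], [0.02, [-0.021, 0.035, 0], 0], [0.02, [-0.021, 0.035, 0], 0], [0.02, [-0.021, 0.035, 0], 0], [0.02, [-0.021, 0.035, 0], 0], [0.02, [-0.021, 0.035, 0], 0], [0.02, [-0.021, 0.034, 0], 0], [0.02, [0, 0, 0], 0], [0.02, [0, 0, 0], 0]]' | python3 -m inch;echo '[[0.02, [0, 0, 0.03], 0], [0.02, [0, 0, 0.03], 0], [0.02, [0, 0, 0.02], 0], [0.02, [0, 0, 0.01], 0], [0.02, [0, 0, 0], 0], [0.02, [0, 0, 0], 0]]' | python3 -m inch;python3 go.py $(python3 tray.py b 0 42) .0105 78.65
```

```text
t: 32.7
tool_pos: [0.6132, -0.0793, 0.1129]
orientation: [-2.428, -1.987, 0.005]
force: [-0.5, 0.1, -0.3]
opening: 0.0316
gripper_force: 15.0
t: 33.3
tool_pos: [0.6149, -0.0786, 0.027]
orientation: [2.429, 1.991, 0.001]
force: [0.6, -0.0, 0.2]
opening: 0.0316
gripper_force: 15.0
t 33.3 pos [ 0.6149 -0.0786  0.027 ] psi 78.68 turn 0.001 then tool d [-0.0009  0.001   0.0165] open 0.0316 F [ 0.6 -0.   0.2]
```

```bash
echo '[[0.02, [0, 0, 0.01], 0], [0.02, [0, 0, 0.004], 0], [0.02, [0, 0, 0], 0], [0.02, [0, 0, 0], 0]]' | python3 -m inch;echo '[[0.02, [0, 0, 0.002], 0], [0.02, [0, 0, 0], 0]]' | python3 -m inch;echo '[[0.02, [0, 0, 0.001], 0], [0.02, [0, 0, 0], 0]]' | python3 -m inch
```

```text
t: 33.7
tool_pos: [0.6147, -0.0791, 0.0123]
orientation: [-2.43, -1.991, 0.0]
force: [-0.6, -1.0, 0.3]
opening: 0.0319
gripper_force: 15.0
t: 33.9
tool_pos: [0.615, -0.0792, 0.0105]
orientation: [2.43, 1.991, 0.001]
force: [-0.3, 0.2, -0.8]
opening: 0.032
gripper_force: 15.0
t: 34.1
tool_pos: [0.6151, -0.0792, 0.0104]
orientation: [2.43, 1.991, 0.0]
force: [-3.4, -0.4, 7.6]
opening: 0.0319
gripper_force: 15.0
```

Contact; release and go to the steel die.

```bash
echo '[[0.02, [0, 0, -0.001], 0], [0.05, [0, 0, 0], 0], [0.05, [0, 0, 0], 0], [0.05, [0, 0, 0], 0], [0.05, [0, 0, -0.03], 0], [0.05, [0, 0, -0.04], 0], [0.05, [0, 0, -0.04], 0], [0.05, [0, 0, -0.02], 0], [0.05, [0, 0, 0], 0], [0.05, [0, 0, 0], 0]]' | python3 -m inch;python3 go.py .533 .3206 0.1 81.4
```

```text
t: 35.1
tool_pos: [0.6147, -0.0791, 0.1399]
orientation: [2.43, 1.991, 0.0]
force: [0.1, -1.1, -0.0]
opening: 0.0503
gripper_force: 0.0
t 35.1 pos [ 0.6147 -0.0791  0.1399] psi 78.65 turn -0.048 then tool d [ 0.383  -0.1406  0.0399] open 0.0503 F [ 0.1 -1.1 -0. ]
```

To row units: -0.048 rad is -0.0076.

```bash
echo '[[0.05, [0, 0, 0], -0.0076], [0.05, [0.03, -0.01, 0], 0], [0.05, [0.04, -0.015, 0], 0], [0.05, [0.04, -0.015, 0], 0], [0.05, [0.04, -0.015, 0], 0], [0.05, [0.04, -0.015, 0], 0], [0.05, [0.04, -0.015, 0], 0], [0.05, [0.04, -0.015, 0], 0], [0.05, [0.04, -0.015, 0], 0], [0.05, [0.04, -0.015, 0], 0], [0.05, [0.033, -0.01, 0], 0], [0.05, [0, 0, 0.02], 0], [0.05, [0, 0, 0], 0], [0.05, [0, 0, 0], 0]]' | python3 -m inch;echo '[[0.05, [0, 0, 0], 0]]' | python3 -m inch;python3 go.py .533 .3206 -.002 81.4
```

```text
t: 36.5
tool_pos: [0.5319, 0.3195, 0.1177]
orientation: [-2.381, -2.048, 0.008]
force: [-0.0, -0.5, -0.1]
opening: 0.0501
gripper_force: 0.0
t: 36.6
tool_pos: [0.5335, 0.3197, 0.1199]
orientation: [-2.383, -2.047, 0.002]
force: [-0.0, -0.7, -0.0]
opening: 0.0501
gripper_force: 0.0
t 36.6 pos [0.5335 0.3197 0.1199] psi 81.34 turn -0.001 then tool d [ 0.0009 -0.0006  0.1219] open 0.0501 F [-0.  -0.7 -0. ]
```

```bash
echo '[[0.05, [0.001, 0, 0.03], 0], [0.05, [0, 0, 0.04], 0], [0.05, [0, 0, 0.03], 0], [0.05, [0, 0, 0.013], 0], [0.05, [0, 0, 0], 0], [0.05, [0, 0, 0.006], 0], [0.05, [0, 0, 0.002], 0], [0.05, [0, 0, 0], 0], [0.05, [0, 0, 0], 0]]' | python3 -m inch;python3 go.py .533 .3206 -.002 81.4;echo '[[0.01, [0, 0, 0], 0], [0.01, [0, 0, 0], 0], [0.01, [0, 0, 0], 0], [0.01, [0, 0, 0], 0], [0.01, [0, 0, 0], 0], [0.01, [0, 0, 0], 0]]' | python3 -m inch 30;python3 go.py .533 .3206 -.002 81.4;echo '[[0.01, [0, 0, -0.02], 0], [0.01, [0, 0, -0.04], 0], [0.01, [0, 0, -0.04], 0], [0.01, [0, 0, 0], 0], [0.01, [0, 0, 0], 0]]' | python3 -m inch;python3 go.py .598 -.168 0.1 78.65;python3 shot.py m; python3 - <<'E'
from h import *
S=dict(np.load("scene_m.npz"));cv2.imwrite("pics/m.png",np.hstack([crop(S,280,60,100,100,4),crop(S,195,185,100,100,4)]))
E
```

```text
t: 37.5
tool_pos: [0.5344, 0.322, 0.0004]
orientation: [2.381, 2.049, 0.003]
force: [0.3, -0.3, -0.7]
opening: 0.0501
gripper_force: 0.0
t 37.5 pos [5.344e-01 3.220e-01 4.000e-04] psi 81.41 turn 0.000 then tool d [-0.0016 -0.0012  0.0024] open 0.0501 F [ 0.3 -0.3 -0.7]
t: 38.1
tool_pos: [0.5335, 0.3216, -0.0008]
orientation: [-2.381, -2.049, 0.0]
force: [-1.4, 0.3, 1.4]
opening: 0.0213
gripper_force: 30.0
t 38.1 pos [ 0.5335  0.3216 -0.0008] psi 81.41 turn 0.000 then tool d [-0.001  -0.0004  0.0012] open 0.0213 F [-1.4  0.3  1.4]
t: 38.6
tool_pos: [0.5345, 0.3219, 0.1003]
orientation: [2.381, 2.048, 0.004]
force: [-0.4, -0.3, -3.4]
opening: 0.022
gripper_force: 30.0
t 38.6 pos [0.5345 0.3219 0.1003] psi 81.4 turn 0.048 then tool d [-4.679e-01  1.587e-01 -1.000e-04] open 0.022 F [-0.4 -0.3 -3.4]
```

View pics/m.png

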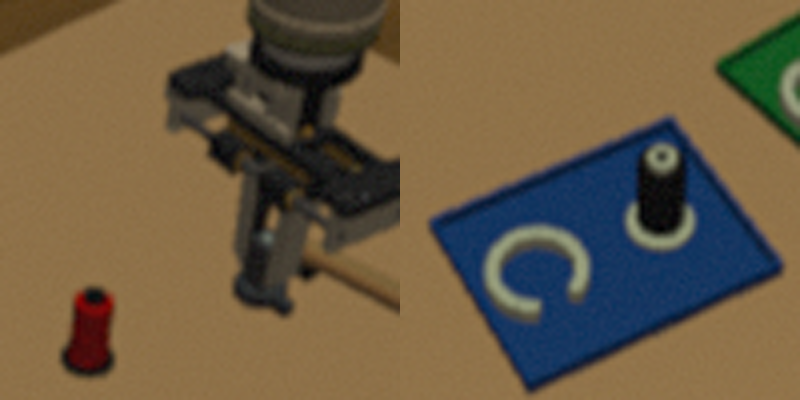

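To row units: 0.048 rad is 0.0076.

```bash
echo '[[0.01, [0, 0, 0], 0.0076], [0.01, [-0.03, 0.01, 0], 0], [0.01, [-0.04, 0.014, 0], 0], [0.01, [-0.04, 0.014, 0], 0], [0.01, [-0.04, 0.014, 0], 0], [0.01, [-0.04, 0.014, 0], 0], [0.01, [-0.04, 0.014, 0], 0], [0.01, [-0.04, 0.014, 0], 0], [0.01, [-0.04, 0.014, 0], 0], [0.01, [-0.04, 0.014, 0], 0], [0.01, [-0.04, 0.014, 0], 0], [0.01, [-0.04, 0.014, 0], 0], [0.01, [-0.037, 0.009, 0], 0], [0.01, [0, 0, 0], 0], [0.01, [0, 0, 0], 0], [0.01, [0, 0, 0], 0]]' | python3 -m inch;echo '[[0.01, [0, 0, 0.03], 0], [0.01, [0, 0, 0.03], 0], [0.01, [0, 0, 0.01], 0], [0.01, [0, 0, 0], 0], [0.01, [0, 0, 0], 0]]' | python3 -m inch;python3 go.py .598 -.167 .003 78.65
```

```text
t: 40.3
tool_pos: [0.5967, -0.1663, 0.0975]
orientation: [-2.427, -1.99, 0.002]
force: [0.5, -0.2, -2.5]
opening: 0.0219
gripper_force: 30.0
t: 40.8
tool_pos: [0.5983, -0.1671, 0.0302]
orientation: [2.429, 1.992, 0.001]
force: [-0.2, -0.5, -1.7]
opening: 0.0218
gripper_force: 30.0
t 40.8 pos [ 0.5983 -0.1671  0.0302] psi 78.71 turn 0.001 then tool d [-0.     -0.0003  0.0272] open 0.0218 F [-0.2 -0.5 -1.7]
```

```bash
echo '[[0.01, [0, 0, 0.008], 0], [0.01, [0, 0, 0.004], 0], [0.01, [0, 0, 0], 0], [0.01, [0, 0, 0], 0]]' | python3 -m inch;echo '[[0.01, [0, 0, 0.004], 0], [0.01, [0, 0, 0], 0], [0.01, [0, 0, 0], 0]]' | python3 -m inch;echo '[[0.01, [0, 0, 0.004], 0], [0.01, [0, 0, 0], 0]]' | python3 -m inch;python3 go.py .598 -.167 .003 78.65
```

```text
t: 41.2
tool_pos: [0.5977, -0.1677, 0.0174]
orientation: [2.43, 1.991, 0.0]
force: [0.0, -0.2, -1.8]
opening: 0.0215
gripper_force: 30.0
t: 41.5
tool_pos: [0.5975, -0.1676, 0.013]
orientation: [-2.43, -1.991, 0.0]
force: [0.2, 0.1, -2.5]
opening: 0.0215
gripper_force: 30.0
t: 41.7
tool_pos: [0.5973, -0.1675, 0.0086]
orientation: [-2.43, -1.991, 0.001]
force: [-0.1, 0.6, -2.0]
opening: 0.0218
gripper_force: 30.0
t 41.7 pos [ 0.5973 -0.1675  0.0086] psi 78.66 turn 0.000 then tool d [0.0006 0.0006 0.0056] open 0.0218 F [-0.1  0.6 -2. ]
```

```bash
echo '[[0.01, [0, 0, 0.004], 0], [0.01, [0, 0, 0.001], 0], [0.01, [0, 0, 0], 0], [0.01, [0, 0, 0], 0]]' | python3 -m inch;echo '[[0.01, [0, 0, 0.001], 0], [0.01, [0, 0, 0], 0], [0.035, [0, 0, 0], 0], [0.035, [0, 0, 0], 0], [0.035, [0, 0, 0], 0], [0.035, [0, 0, 0], 0]]' | python3 -m inch; echo '[[0.035, [0, 0, -0.02], 0], [0.035, [0, 0, -0.04], 0], [0.035, [0, 0, -0.04], 0], [0.035, [0, 0, -0.03], 0], [0.035, [-0.03, -0.03, 0], 0], [0.035, [-0.03, -0.03, 0], 0], [0.035, [-0.03, -0.03, 0], 0], [0.035, [-0.03, -0.03, 0], 0], [0.035, [-0.03, -0.03, 0], 0], [0.035, [0, 0, 0], 0], [0.035, [0, 0, 0], 0]]' | python3 -m inch;python3 shot.py n; python3 - <<'E'
from h import *
S=dict(np.load("scene_n.npz"));T=dict(np.load("top_n.npz"))
cv2.imwrite("pics/n.png",np.hstack([crop(S,190,120,175,165,2.6)[:429],crop(T,180,120,165,165,2.6)[:429]])[:,:800])
E
```

```text
t: 42.1
tool_pos: [0.5977, -0.1676, 0.0042]
orientation: [-2.43, -1.991, 0.0]
force: [0.3, 0.4, -2.4]
opening: 0.022
gripper_force: 30.0
t: 42.7
tool_pos: [0.5979, -0.1677, 0.0035]
orientation: [2.43, 1.991, 0.0]
force: [0.6, -0.3, 0.4]
opening: 0.0347
gripper_force: 0.0
t: 43.8
tool_pos: [0.4207, -0.2858, 0.1336]
orientation: [2.432, 1.988, 0.001]
force: [-0.1, -0.4, -0.9]
opening: 0.0349
gripper_force: 0.0
```

View pics/n.png

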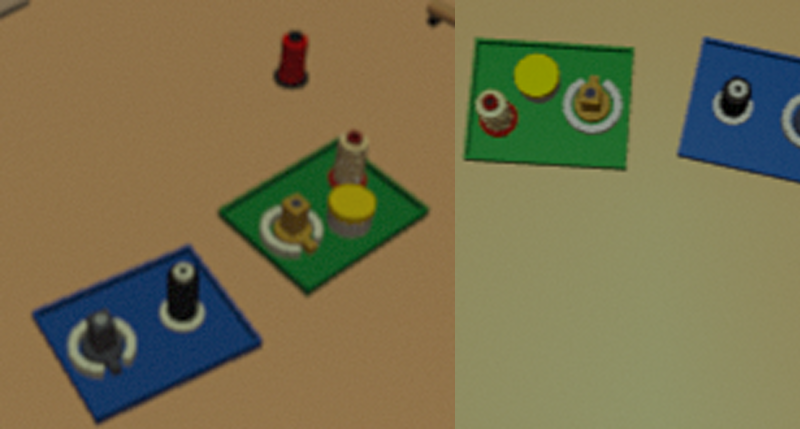

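Both kits look right: both dies are in their collars with the lugs in the slots, and the spools and tin are upright. I'll check heights, then hand in.

```bash
python3 - <<'E'
from h import *
from plant import robot
ok=[]
for n in("top","scene"):
    W=cloud(dict(np.load(n+"_n.npz")))
    for k,p in(("brass",(.611,.0758)),("steel",(.598,-.168))):
        m=(np.hypot(W[...,0]-p[0],W[...,1]-p[1])<.02)&(W[...,2]>.04)
        z=np.median(W[m][:,2]);ok.append(abs(z-.054)<.005);print(n,k,W[m].mean(0).round(4),z.round(4))
if all(ok): print(robot.close_job())
E
```

```text
top brass [0.6099 0.0779 0.0526] 0.053
top steel [ 0.596  -0.165   0.0524] 0.0536
scene brass [0.6148 0.0745 0.0503] 0.0519
scene steel [ 0.6016 -0.1689  0.0508] 0.0525
the job is handed in; nothing more can be done
None
```

Both kits are made up and the job is handed in at about 44 s: the last pictures show each die seated with its lug in the slot, and the spools and tin upright; the first grip on the tin closed above it because the arm's height reading was about 35 mm low, and it worked once I corrected for that.

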